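Stack two control cases in a rack vise and crank it shut

TASK

Set the yellow control case squarely on top of the white one that lies in the blue vise, its long side the same way, and let go of it. Then turn the crank clockwise (seen from above) until the two red sprung jaw plates have pushed both cases against the rear stop and grip them firmly: each plate's spring about halfway in, never crushed to its end. Let go of the crank with the cases gripped, and do not disturb the tin, the pump or the screwdriver.

Things in the scene. Friction and masses are not known exactly. Their poses are not given: they have to be found in the camera images.
- vise: Blue vise fixed to the bench. Slab 110 x 375 x 25 mm, from y = -210 to +165 mm of its origin (underside, mid width). Cases lie on its bed, 25 mm above the origin. Its +y is the closing direction: the red jaw plates move towards a rear stop (86 wide, 70 mm high). The stop is adjustable: its face is set anywhere from y = 93 to 107 mm, not measured.
- crank_axis (a point): Point on the upright axis of the crank (vise x = 0, y = -170 mm), 163 mm above the bench, level with knob_grip. Housing below 66 x 66 mm, 115 mm high; the crank arm turns at 123 to 136 mm height. Turning needs about 11 N at the knob while the jaw is free, 14 N as the plates meet the cases, 17.5 N with the springs half in, 21 N at the springs' end.
- knob_grip (a point): Middle of the black upright crank knob, 26 mm thick, 57 mm long (136 to 193 mm above the bench), 65 mm from the crank axis. It spins freely on its pin: a gripper holding it need not turn. Clockwise from above closes the jaw by 6 mm per radian (38 mm per turn); 0.9 to 1.8 turns are needed. The crank stays where it is left.
- white_case: White closed control case, 62 (x) x 100 (y) x 38 (z) mm, about 0.35 kg, lying loose on the vise bed with its long y side along the closing direction; origin at the centre of its underside.
- yellow_case: Yellow closed control case of the same kind (62 (x) x 100 (y) x 38 (z) mm), flat on the bench to the left of the vise; origin at the centre of its underside.
- tin: Tin with green label, 66 mm across, 75 mm high, standing on the bench near the yellow case; origin at the centre of its underside. Leave alone.
- pump: Small pump, dark round body 68 mm across with brass outlet to 57 mm along its x, 70 mm high; origin at the centre of its underside. Leave alone.
- screwdriver: Screwdriver lying on the bench beyond the vise. Leave alone.
- face_low: Lower red jaw plate, 80 mm wide, 32 mm high, 2 mm above the bed, facing the white case; origin at the middle of its lower edge on the side that touches the case, its +y points to the case. A spring backs it on the blue moving jaw: travel 8 mm, 18 N preload, 36 N half in, 54 N at the end (plate then nearly back against the blue jaw; gap 8 mm when free).
- face_up: Upper red jaw plate, 80 mm wide, 30 mm high, 42 mm above the bed, facing the yellow case once stacked; origin and axes as for face_low, with a spring of its own of the same kind. Free, both plates are in line and move together with the crank.
Not all that is in view belongs to the job. Of the things that look like the yellow_case, the smallest one is meant.

How it is judged:
By the outcome, as a careful person would: the job done as asked, in the order asked, and still so for the second after the job is handed in, with the robot touching nothing.
It also fails if it takes over 72 s, if anything falls off the work surface, if the arm or the gripper's body presses on something with over 40 N, if the wrist force passes 120 N, or if a joint passes its speed limit or range.

ROBOT

A 6-joint arm with a two-finger parallel gripper is mounted at the origin on the work surface. World frame = base frame: x ahead of the robot, y to its left, z up, the work surface at z = 0. Lengths are in mm, angles in degrees, forces in N, time in s.
With the tool pointing down it reaches from about 350 to 850 mm from the base axis. Payload 8.1 kg.
Tool frame: the origin (TCP) lies midway between the tips of the shut fingers; the grasp point (between the pads) lies 19 mm behind it; z points along the fingers, y is the line along which they close (so a half turn about z gives the same grasp; the last joint's range is limited). The gripper opens to 85 mm and grips with 20 to 120 N. Pads are 22 mm wide; open, the fingers measure 114 mm over their backs; the gripper's body (76 mm by 85 mm) begins 54 mm behind the grasp point. The pads swing forward as they close: fully open they stand 13 mm farther back than shut.
Start: joints at [61.914, 7.471, 85.268, -0, 87.261, -4.893], TCP at [236.28, 551.522, 231.292] pointing down, gripper open.
Joint ranges: [-169.43, 169.43], [-51.17, 129.36], [1.28, 143.12], [-76.62, 256.62], [0, 156.53], [-152.29, 152.29]. Speed limits (degrees/s): [136.94, 136.94, 159.86, 180, 180, 180].

INTERFACE

Orientations are given as [roll, pitch, yaw] about the fixed x, y, z axes, in that order (R = Rz(yaw) Ry(pitch) Rx(roll)).
In Python, from bench import sense, snapshot, camera_params, hand_in, masks_of, pinpoint gives the robot as it stands.
- The arm moves only by the tool step_arm, never from a script. Its argument "targets" is a list of rows, each an object with "angular": the turn, a rotation vector about the tool's x, y, z scaled (see below), a list of three; "dp": the shift along the tool's x, y, z scaled (see below), a list of three; "fingers": the closure, from 0 (fully open) to 1 (shut). A call has exactly 8 rows; each row is the pose to reach, as a shift and turn from the pose commanded when the call began, along the tool's axes at that moment, turning the shorter way round; what a row does not reach only later rows make up. The controller multiplies each number of a shift by 0.2 m and each number of a turn by 180 degrees. A row lasts 1/8 s, in which the tool goes at most 62.5 mm and 10.7 degrees, less where a joint would pass 70% of its speed; a pose out of reach is approached as far as the arm can. A call with a number of a shift or a turn outside -1 to 1 is refused whole. A call with a gripper value outside its range is refused whole. The fingers move at their own pace and stop on an object; "newtons" is the grip in N (left out, the last holds). Time passes only in rows, so rows that repeat a pose let the fingers close, or fill a call up. It gives the time, the measured TCP pose, the force, the opening and the grip force at its end, in the units of the state.
- sense(): the state, without advancing time (a new reading comes with each control period).
- snapshot(name): name is "side" or "top" or "wrist"; returns the picture (384x512x3 uint8, blue, green, red); there is no depth.
- camera_params(name): a dict with "vfov" (degrees; the focal length in pixels is half the picture's height over the tangent of half this angle, whatever the lens; pixels are square), "cx", "cy" (the principal point, pixels), "D" ([k1, k2, p1, p2, k3] as OpenCV has them; the pictures are not rectified), "R" (3x3) and "t" (3): a world point X has camera coordinates R X + t. Camera axes: x right, y down, z forward; pixel columns grow to the right and rows downward; lengths in mm; the calibration is good to about 2 mm. A picture is of the moment at which its call begins: read the wrist's pose just before it. camera_params takes no time and is no camera call; for the wrist camera it gives the pose at the moment of the call.
- hand_in(): hands the job in; it is judged then, once.
Trained networks look in the newest picture that a camera, given by its name, has taken for a name from the list of things; names that differ only in an ending like _2 or _b are one class to them, and where a whole thing is asked for, a point or a joint stands for the part that bears it (a point fixed in the world has none). Each returns a list of dicts, best first, with "conf" (0 to 1); they miss things now and then, are a little off and sometimes report something else, mostly with a low value. They report only what shows in the picture. A call takes as long as a camera call. They do not tell look-alikes from the thing itself.
- masks_of(camera, label): "pixels" (384x512 bool, what is visible of it) and "at" ([column, row] in pixels, amid what is visible of it).
- pinpoint(camera, label): "at" ([column, row] in pixels: a listed point, or the origin of a listed thing).
The state is a dict: "time": time; "joint_pos": joint angles; "qd": joint speeds; "joint_efforts": joint torques, N m; "tool_pos": TCP position; "tcp_rot": TCP orientation; "ft_force": force on the tool from outside, world axes, zero at the start; "wrist_torque": the same for the moment, N m; "finger_gap": finger opening in mm; "grip_force": force on a finger pad.
Only numpy, scipy, OpenCV 4.12 (cv2) and the standard library are available. Lean on these libraries where they do the work, as an engineer would, in place of code of your own. Each camera call takes 0.05 s, during which the arm holds its last target. There are 200 camera calls.

## Working session

There is one attempt and no reset: what is moved stays moved. The work goes in short steps, Python scripts to look and compute and a tool call to move; the robot and the scene stay as the last step left them, time stands still between calls to the robot, and variables do not carry over. Pictures are saved under pics/ and viewed, at most 10 in all, crops included, and the job is handed in when it is done.

Besides the shell and the picture viewer there is one more tool, called after "Emit:" by a JSON object that holds its "fn" and its "kwargs", one argument or row to a line. step_arm: Moves the arm, as the interface text tells. Its arguments: {"type":"object","properties":{"targets":{"type":"array","items":{"type":"object","properties":{"angular":{"type":"array","items":{"type":"number","minimum":-1,"maximum":1}},"dp":{"type":"array","items":{"type":"number","minimum":-1,"maximum":1}},"fingers":{"type":"number"}}}},"newtons":{"type":"number"}},"required":["targets"]}

```bash
mkdir -p pics; ls; cat > h.py <<'E'
import numpy as np, cv2
from bench import *
from scipy.spatial.transform import Rotation as Ro
def K(p): 
    f=192/np.tan(np.radians(p['vfov'])/2); return np.array([[f,0,p['cx']],[0,f,p['cy']],[0,0,1.]])
def ray(p,px):
    u=cv2.undistortPoints(np.array([[px]],float),K(p),np.array(p['D'],float))[0,0]
    R=np.array(p['R']);t=np.array(p['t']); return -R.T@t, R.T@np.array([u[0],u[1],1])
def at_z(p,px,z):
    o,d=ray(p,px); return o+d*(z-o[2])/d[2]
def tri(obs):
    A=np.zeros((3,3));b=np.zeros(3);L=[]
    for p,px in obs:
        o,d=ray(p,px);d=d/np.linalg.norm(d);M=np.eye(3)-np.outer(d,d);A+=M;b+=M@o;L.append((o,M))
    X=np.linalg.solve(A,b);return X,[round(float(np.linalg.norm(M@(X-o))),1) for o,M in L]
def proj(p,X):
    return cv2.projectPoints(np.array(X,float).reshape(-1,3),cv2.Rodrigues(np.array(p['R'],float))[0],np.array(p['t'],float),K(p),np.array(p['D'],float))[0][:,0]
E
python3 - <<'E'
from h import *
np.set_printoptions(precision=1,suppress=True)
P={}
for c in ['side','top','wrist']:
    P[c]=camera_params(c); im=snapshot(c); cv2.imwrite(f'pics/{c}0.png',im)
    print(c,P[c]['vfov'],-np.array(P[c]['R']).T@P[c]['t'])
hs=dict(vise=0,crank_axis=163,knob_grip=163,white_case=25,yellow_case=0,tin=0,pump=0,screwdriver=0,face_low=27,face_up=67)
for n,z in hs.items():
    o=[]
    for c in ['side','top','wrist']:
        r=pinpoint(c,n)
        print(n,c,[(np.round(q['at'],1).tolist(),round(q['conf'],2),at_z(P[c],q['at'],z)[:2].round(0).tolist()) for q in r[:4]])
        if r and c!='wrist': o.append((P[c],r[0]['at']))
    if len(o)==2: print('  tri',*tri(o))
print(sense())
a=np.hstack([cv2.imread('pics/side0.png'),cv2.imread('pics/top0.png')]); cv2.imwrite('pics/st0.png',cv2.resize(a,(800,300)))
E
```

```text
pics
side 52.83005742957154 [ 132.6 -972.   903.5]
top 42.163187034076834 [ 294.7   33.  1593.4]
wrist 70.55847291256617 [173.  577.8 372.3]
vise side [([268.0, 219.6], 0.71, [528.0, 3.0])]
vise top [([269.9, 198.8], 0.92, [529.0, -1.0])]
vise wrist []
  tri [527.8  -0.4   3.5] [1.0, 1.0]
crank_axis side [([289.8, 210.0], 0.93, [535.0, -152.0])]
crank_axis top [([329.8, 186.8], 0.89, [536.0, -172.0]), ([396.0, 249.5], 0.7, [351.0, -350.0])]
crank_axis wrist []
  tri [ 530.5 -169.   177.9] [3.2, 3.2]
knob_grip side [([280.0, 206.1], 0.5, [514.0, -125.0])]
knob_grip top [([307.3, 194.8], 0.43, [514.0, -106.0])]
knob_grip wrist []
  tri [ 519.1 -108.2  148.3] [2.6, 2.6]
white_case side [([266.2, 216.2], 0.66, [518.0, -4.0])]
white_case top [([263.0, 199.7], 0.82, [523.0, 22.0]), ([251.3, 130.1], 0.6, [753.0, 54.0])]
white_case wrist []
  tri [527.4  21.5   1.6] [0.7, 0.7]
yellow_case side [([209.7, 157.9], 0.81, [433.0, 479.0]), ([180.4, 187.2], 0.73, [269.0, 301.0]), ([220.7, 177.4], 0.59, [438.0, 316.0])]
yellow_case top [([173.4, 230.8], 0.87, [434.0, 311.0]), ([115.8, 234.0], 0.76, 
[... 739 characters left out ...]
]
face_low wrist [([166.8, 325.4], 0.42, [424.0, 327.0])]
face_up side [([275.9, 215.4], 0.45, [532.0, -57.0])]
face_up top [([285.1, 194.9], 0.46, [530.0, -47.0]), ([286.0, 198.8], 0.46, [518.0, -49.0]), ([261.8, 198.9], 0.18, [520.0, 26.0])]
face_up wrist []
  tri [533.8 -47.7  58.4] [2.0, 2.0]
{'time': 1.65, 'joint_pos': array([61.9,  7.5, 85.3,  0. , 87.3, -4.9]), 'qd': array([ 0.1,  0.1,  0.1, -0. , -0.1,  0. ]), 'joint_efforts': array([  0. , -56.9, -50.1,   0. ,   0. ,  -0. ]), 'tool_pos': array([236.3, 551.5, 231.3]), 'tcp_rot': array([180. ,  -0. , 156.8]), 'ft_force': array([0.3, 0.3, 0.5]), 'wrist_torque': array([-0., -0.,  0.]), 'grip_force': 0.0, 'finger_gap': 85.43058268119259}
```

View pics/top0.png

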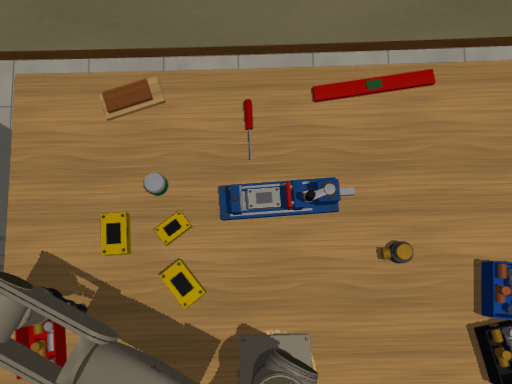

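View pics/side0.png

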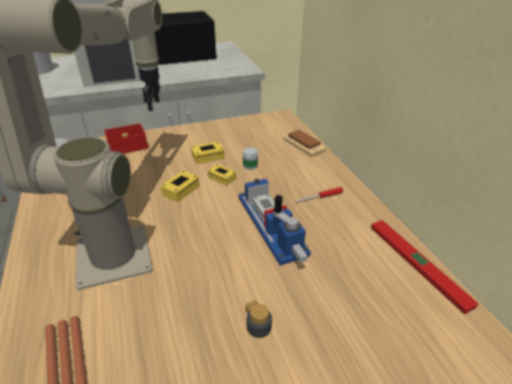

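The top view shows three yellow cases, and the smallest is at (173,228), below the tin at (155,184). The vise runs from (220,200) to (340,197), with its knob at (308,196) and the crank hub at (329,188). The side view agrees. Next I'll fit box poses to the masks.

```bash
cat >> h.py <<'E'
from scipy.optimize import minimize
def boxpts(x,y,yaw,z,s):
    c=np.array([[a*s[0]/2,b*s[1]/2,k*s[2]] for a in(-1,1) for b in(-1,1) for k in(0,1)])
    return c@Ro.from_euler('z',yaw,degrees=True).as_matrix().T+[x,y,z]
def fitbox(views,x0,z,s):
    # views: (params, mask); maximise the overlap of the projected box with the masks
    def cost(v):
        e=0
        for p,m in views:
            q=proj(p,boxpts(*v,z,s)); im=np.zeros((384*2,512*2),np.uint8)
            cv2.fillConvexPoly(im,np.round(cv2.convexHull(q.astype(np.float32))*2*16+8).astype(np.int32),255,shift=4)
            a=cv2.resize(im,(512,384),interpolation=cv2.INTER_AREA)/255.; e+=1-np.minimum(a,m).sum()/np.maximum(a,m).sum()
        return e/len(views)
    best=min((minimize(cost,x0+np.array([0,0,d]),method='Nelder-Mead',options=dict(initial_simplex=[x0+np.array(k)+[0,0,d] for k in([0,0,0],[10,0,0],[0,10,0],[0,0,12])],maxiter=150)) for d in (-45,-22,0,22,45,90)),key=lambda r:r.fun)
    return best.x,best.fun
E
python3 - <<'E'
from h import *
np.set_printoptions(precision=1,suppress=True)
P={c:camera_params(c) for c in ['top','wrist']}
for c in P: snapshot(c)
M={}
for c in P:
    for i,r in enumerate(masks_of(c,'yellow_case')):
        m=r['pixels']; x=at_z(P[c],r['at'],38)
        print(c,r['at'],r['conf'],m.sum(),x)
        if np.hypot(x[0]-437,x[1]-312)<40: M[c]=(P[c],m.astype(float))
for v in ([M[k]] for k in M): print('y',*fitbox(v,np.array([440,312,-60.]),0,(62,100,38)))
for n in ['white_case','vise','tin']:
    r=masks_of('top',n)[0]; m=r['pixels']; print(n,m.sum())
    if n=='white_case': print(*fitbox([(P['top'],m.astype(float))],np.array([523,20,5.]),25,(62,100,38)))
    cs,_=cv2.findContours(m.astype(np.uint8),0,1); q=cv2.minAreaRect(max(cs,key=cv2.contourArea)); print(q,[at_z(P['top'],k,25)[:2] for k in cv2.boxPoints(q)])
E
```

```text
top [171.4, 229.8] 0.77 674 [433.6 310.8  38. ]
top [182.3, 281.8] 0.67 1253 [273.  276.5  38. ]
top [115.6, 233.7] 0.66 1223 [426.  484.9  38. ]
wrist [256.7, 278.1] 0.86 3561 [391.6 495.9  38. ]
wrist [75.5, 245.0] 0.62 4386 [244.2 280.6  38. ]
wrist [175.9, 310.2] 0.57 384 [396.5 362.   38. ]
y [441.2 309.2  34.1] 0.07944245234693048
white_case 682
[525.2  19.2   2.2] 0.04026189832117866
((263.91436767578125, 198.13034057617188), (21.2086181640625, 32.12481689453125), 86.42366790771484) [array([560.6,  71.3]), array([564.4, -31.2]), array([496.2, -33.3]), array([492.4,  68.5])]
vise 3581
((286.6755676269531, 197.67434692382812), (35.151283264160156, 135.71884155273438), 85.71085357666016) [array([573.8, 165.5]), array([ 595.5, -267.6]), array([ 482.7, -269.6]), array([461. , 158.5])]
tin 453
((155.5, 183.5), (25.45584487915039, 21.21320343017578), 45.0) [array([590.8, 417.6]), array([638.6, 370. ]), array([578.3, 311.8]), array([531. , 359.4])]
```

View pics/wrist0.png

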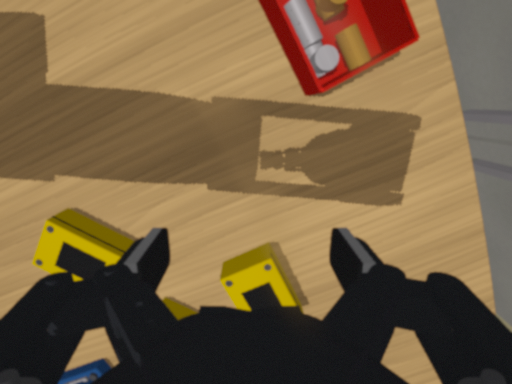

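The wrist view shows the small yellow case half hidden by the gripper near (180,305), so I'll move the camera over it.

Emit:
{"fn": "step_arm", "kwargs": {
  "targets": [
    {"dp":[-0.25,-0.13,-0.01],"angular":[0,0,0.05],"fingers":0},
    {"dp":[-0.5,-0.26,-0.03],"angular":[0,0,0.1],"fingers":0},
    {"dp":[-0.75,-0.4,-0.04],"angular":[0,0,0.15],"fingers":0},
    {"dp":[-0.92,-0.49,-0.05],"angular":[0,0,0.182],"fingers":0},
    {"dp":[-0.92,-0.49,-0.05],"angular":[0,0,0.182],"fingers":0},
    {"dp":[-0.92,-0.49,-0.05],"angular":[0,0,0.182],"fingers":0},
    {"dp":[-0.92,-0.49,-0.05],"angular":[0,0,0.182],"fingers":0},
    {"dp":[-0.92,-0.49,-0.05],"angular":[0,0,0.182],"fingers":0}
  ]
}}

```text
time: 3.0
tool_pos: [366.1, 389.7, 241.1]
tcp_rot: [-180.0, -0.0, 124.2]
ft_force: [0.7, -0.1, -0.0]
finger_gap: 85.5
grip_force: 0.0
```

Emit:
{"fn": "step_arm", "kwargs": {
  "targets": [
    {"dp":[-0.3,0.03,-0.02],"angular":[0,0,0],"fingers":0},
    {"dp":[-0.6,0.05,-0.03],"angular":[0,0,0],"fingers":0},
    {"dp":[-0.9,0.08,-0.05],"angular":[0,0,0],"fingers":0},
    {"dp":[-1,0.09,-0.05],"angular":[0,0,0],"fingers":0},
    {"dp":[-1,0.09,-0.05],"angular":[0,0,0],"fingers":0},
    {"dp":[-1,0.09,-0.05],"angular":[0,0,0],"fingers":0},
    {"dp":[-1,0.09,-0.05],"angular":[0,0,0],"fingers":0},
    {"dp":[-1,0.09,-0.05],"angular":[0,0,0],"fingers":0}
  ]
}}

```text
time: 4.0
tool_pos: [493.1, 234.3, 251.3]
tcp_rot: [-180.0, -0.0, 124.1]
ft_force: [0.0, 0.5, 0.4]
finger_gap: 85.6
grip_force: 0.0
```

```bash
python3 - <<'E'
from h import *
np.set_printoptions(precision=1,suppress=True)
s=sense();print(s['time'],s['tool_pos'],s['tcp_rot'],s['joint_pos'])
T=camera_params('top');snapshot('top');W=camera_params('wrist'); im=snapshot('wrist'); print(at_z(W,(256,192),0))
V=[]
for c,p in (('top',T),('wrist',W)):
    for r in masks_of(c,'yellow_case'):
        x=at_z(p,r['at'],38); print(c,r['at'],r['conf'],r['pixels'].sum(),x)
        if np.hypot(x[0]-437,x[1]-312)<50: V.append((p,r['pixels'].astype(float)));break
for v in V: print(*fitbox([v],np.array([440,310,34.]),0,(62,100,38)))
f,_=fitbox(V[-1:],np.array([440,310,34.]),0,(62,100,38))
b=im.copy(); cv2.polylines(b,[np.round(cv2.convexHull(proj(W,boxpts(*f,0,(62,100,38))).astype(np.float32))).astype(int)],1,(0,0,255),1)
cv2.imwrite('pics/w1.png',b)
E
```

```text
4.0 [493.1 234.3 251.3] [-180.    -0.   124.1] [ 20.   -1.4  92.3   0.   89.  -14.1]
[531.4 195.1  -0. ]
top [174.5, 227.0] 0.83 713 [442.2 301.2  38. ]
wrist [115.9, 32.9] 0.9 8017 [269.5 275.5  38. ]
wrist [338.8, 5.4] 0.67 589 [474.9 449.4  38. ]
wrist [246.5, 86.2] 0.59 4174 [436.4 311.2  38. ]
[442.5 308.1  34.9] 0.071013716470267
[442.7 311.1  35.6] 0.021827464199500546
```

View pics/w1.png

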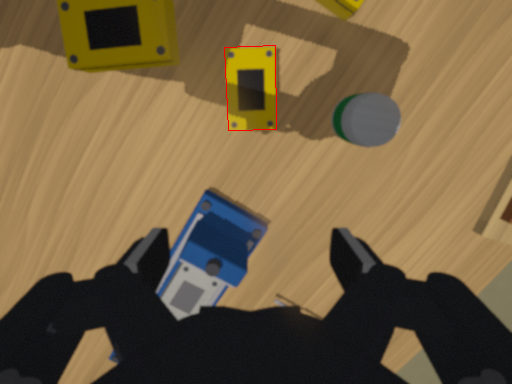

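The fit matches the small yellow case at (250,88) exactly, giving (442.7, 311.1) at yaw 35.6. Next I'll look at the vise from above.

Emit:
{"fn": "step_arm", "kwargs": {
  "targets": [
    {"dp":[-0.23,-0.12,-0.01],"angular":[0,0,0.05],"fingers":0},
    {"dp":[-0.46,-0.25,-0.03],"angular":[0,0,0.1],"fingers":0},
    {"dp":[-0.69,-0.37,-0.045],"angular":[0,0,0.15],"fingers":0},
    {"dp":[-0.69,-0.37,-0.045],"angular":[0,0,0.176],"fingers":0},
    {"dp":[-0.69,-0.37,-0.045],"angular":[0,0,0.176],"fingers":0},
    {"dp":[-0.69,-0.37,-0.045],"angular":[0,0,0.176],"fingers":0},
    {"dp":[-0.69,-0.37,-0.045],"angular":[0,0,0.176],"fingers":0},
    {"dp":[-0.69,-0.37,-0.045],"angular":[0,0,0.176],"fingers":0}
  ]
}}

```text
time: 5.2
tool_pos: [509.6, 78.1, 260.2]
tcp_rot: [-180.0, 0.0, 92.5]
ft_force: [-0.3, -0.8, 0.2]
finger_gap: 85.4
grip_force: 0.0
```

Emit:
{"fn": "step_arm", "kwargs": {
  "targets": [
    {"dp":[-0.3,0.02,0],"angular":[0,0,0],"fingers":0},
    {"dp":[-0.6,0.04,0],"angular":[0,0,0],"fingers":0},
    {"dp":[-0.79,0.045,0],"angular":[0,0,0],"fingers":0},
    {"dp":[-0.79,0.045,0],"angular":[0,0,0],"fingers":0},
    {"dp":[-0.79,0.045,0],"angular":[0,0,0],"fingers":0},
    {"dp":[-0.79,0.045,0],"angular":[0,0,0],"fingers":0},
    {"dp":[-0.79,0.045,0],"angular":[0,0,0],"fingers":0},
    {"dp":[-0.79,0.045,0],"angular":[0,0,0],"fingers":0}
  ]
}}

```text
time: 6.2
tool_pos: [525.2, -79.3, 260.4]
tcp_rot: [180.0, -0.0, 92.4]
ft_force: [0.2, -0.6, -0.5]
finger_gap: 85.0
grip_force: 0.0
```

```bash
python3 - <<'E'
from h import *
np.set_printoptions(precision=1,suppress=True)
s=sense();print(s['time'],s['tool_pos'],s['tcp_rot'],s['joint_pos'])
W=camera_params('wrist'); im=snapshot('wrist'); f=np.array([525,19,2.])
for n,z in dict(white_case=25,vise=0,face_low=27,face_up=67,knob_grip=163,crank_axis=163).items():
    print(n,[(np.round(q['at'],1),round(q['conf'],2),at_z(W,q['at'],z)[:2]) for q in pinpoint('wrist',n)])
    if n=='white_case':
        for r in masks_of('wrist',n)[:2]:
            print(r['at'],r['conf'],r['pixels'].sum(),at_z(W,r['at'],63))
        r=masks_of('wrist',n)
        if r: f,c=fitbox([(W,r[0]['pixels'].astype(float))],f,25,(62,100,38)); print(f,c)
b=im.copy(); cv2.polylines(b,[np.round(cv2.convexHull(proj(W,boxpts(*f,25,(62,100,38))).astype(np.float32))).astype(int)],1,(0,0,255),1)
cv2.imwrite('pics/w2.png',im); cv2.imwrite('pics/w2b.png',cv2.resize(b[:300],(800,469)))
E
```

```text
6.2 [525.2 -79.3 260.4] [180.   -0.   92.4] [-14.1  -3.9  93.8   0.   90.  -16.5]
white_case [(array([256.3,  81.4]), 0.82, array([529.8,  24.3]))]
[255.5, 75.4] 0.85 4604 [527.8  27.4  63. ]
[452.7, 63.6] 0.61 1731 [765.2  55.6  63. ]
[526.4  20.9 183.2] 0.025075852519069186
vise []
face_low [(array([251. , 137.8]), 0.46, array([526. , -49.6]))]
face_up [(array([253.6, 142.3]), 0.64, array([529.1, -50.9]))]
knob_grip []
crank_axis [(array([259.6, 273.7]), 0.64, array([ 539.3, -171.8]))]
```

View pics/w2b.png

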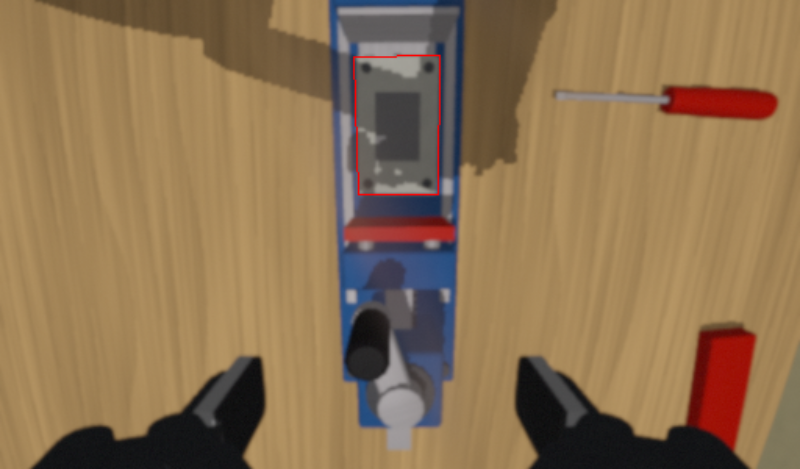

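The wrist view shows the white case at (255,78), with its fit at (526.4, 20.9) and yaw 3.2. The plates are at row 145, the knob at (235,228) and the hub at (257,260). Now I'll fetch the yellow case.

Emit:
{"fn": "step_arm", "kwargs": {
  "targets": [
    {"dp":[0.3,-0.05,0],"angular":[0,0,-0.05],"fingers":0},
    {"dp":[0.6,-0.1,0],"angular":[0,0,-0.1],"fingers":0},
    {"dp":[0.9,-0.15,0],"angular":[0,0,-0.15],"fingers":0},
    {"dp":[0.98,-0.164,0],"angular":[0,0,-0.184],"fingers":0},
    {"dp":[0.98,-0.164,0],"angular":[0,0,-0.184],"fingers":0},
    {"dp":[0.98,-0.164,0],"angular":[0,0,-0.184],"fingers":0},
    {"dp":[0.98,-0.164,0],"angular":[0,0,-0.184],"fingers":0},
    {"dp":[0.98,-0.164,0],"angular":[0,0,-0.184],"fingers":0}
  ]
}}

```text
time: 7.65
tool_pos: [484.5, 113.7, 260.3]
tcp_rot: [-180.0, 0.0, 125.4]
ft_force: [-0.4, -0.5, 0.2]
finger_gap: 85.3
grip_force: 0.0
```

Emit:
{"fn": "step_arm", "kwargs": {
  "targets": [
    {"dp":[0.27,0.12,0],"angular":[0,0,0],"fingers":0},
    {"dp":[0.54,0.24,0],"angular":[0,0,0],"fingers":0},
    {"dp":[0.81,0.36,0.05],"angular":[0,0,0],"fingers":0},
    {"dp":[0.913,0.4,0.3],"angular":[0,0,0],"fingers":0},
    {"dp":[0.913,0.4,0.6],"angular":[0,0,0],"fingers":0},
    {"dp":[0.913,0.4,0.85],"angular":[0,0,0],"fingers":0},
    {"dp":[0.913,0.4,0.85],"angular":[0,0,0],"fingers":0},
    {"dp":[0.913,0.4,0.85],"angular":[0,0,0],"fingers":0}
  ]
}}

```text
time: 8.65
tool_pos: [444.8, 310.0, 92.5]
tcp_rot: [179.9, 0.0, 125.4]
ft_force: [0.9, -0.4, 0.7]
finger_gap: 85.1
grip_force: 0.0
```

```bash
cat >> h.py <<'E'
def go(x,y,z,yaw=None):
    s=sense(); R=Ro.from_euler('xyz',s['tcp_rot'],degrees=True).as_matrix(); d=R.T@(np.array([x,y,z])-s['tool_pos'])
    print('t',round(s['time'],2),'at',np.round(s['tool_pos'],1),np.round(s['tcp_rot'],2),'F',np.round(s['ft_force'],1),'gap',round(s['finger_gap'],1),'dp',np.round(d/200,4),'turn z',None if yaw is None else round(-((yaw-s['tcp_rot'][2]+90)%180-90)/180,4))
E
python3 - <<'E'
from h import *
go(442.7,311.1,1,125.6)
# crank geometry from the last wrist picture is gone; use top view
T=camera_params('top'); snapshot('top')
for n in ['crank_axis','knob_grip','vise','face_up']:
    print(n,[(np.round(q['at'],1),round(q['conf'],2),at_z(T,q['at'],dict(vise=0,face_up=67).get(n,163))[:2].round(1)) for q in pinpoint('top',n)[:2]])
E
```

```text
t 8.65 at [444.8 310.   92.5] [1.7987e+02 1.0000e-02 1.2544e+02] F [ 0.9 -0.4  0.7] gap 85.1 dp [ 0.0108 -0.0062  0.4573] turn z -0.0009
crank_axis [(array([329.5, 187.6]), 0.73, array([ 533.8, -171.2]))]
knob_grip [(array([270.8, 199. ]), 0.6, array([5.047e+02, 1.000e-01])), (array([308.8, 194.5]), 0.53, array([ 515.1, -110.4]))]
vise [(array([269.3, 197.9]), 0.82, array([532.3,   1.1]))]
face_up [(array([284.1, 193.3]), 0.47, array([535.6, -43.8]))]
```

Emit:
{"fn": "step_arm", "kwargs": {
  "targets": [
    {"dp":[0.011,-0.006,0.2],"angular":[0,0,0],"fingers":0},
    {"dp":[0.011,-0.006,0.4],"angular":[0,0,0],"fingers":0},
    {"dp":[0.011,-0.006,0.457],"angular":[0,0,0],"fingers":0},
    {"dp":[0.011,-0.006,0.457],"angular":[0,0,0],"fingers":0},
    {"dp":[0.011,-0.006,0.457],"angular":[0,0,0],"fingers":1},
    {"dp":[0.011,-0.006,0.457],"angular":[0,0,0],"fingers":1},
    {"dp":[0.011,-0.006,0.457],"angular":[0,0,0],"fingers":1},
    {"dp":[0.011,-0.006,0.457],"angular":[0,0,0],"fingers":1}
  ],
  "newtons": 45
}}

```text
time: 9.9
tool_pos: [442.9, 311.8, 1.2]
tcp_rot: [179.8, 0.0, 125.5]
ft_force: [0.2, -0.3, 6.3]
finger_gap: 61.3
grip_force: 51.1
```

Emit:
{"fn": "step_arm", "kwargs": {
  "targets": [
    {"dp":[0,0,0],"angular":[0,0,0],"fingers":1},
    {"dp":[0,0,-0.15],"angular":[0,0,0],"fingers":1},
    {"dp":[0,0,-0.3],"angular":[0,0,0],"fingers":1},
    {"dp":[0,0,-0.5],"angular":[0,0,0],"fingers":1},
    {"dp":[0,0,-0.75],"angular":[0,0,0],"fingers":1},
    {"dp":[0,0,-0.9],"angular":[0,0,0],"fingers":1},
    {"dp":[0,0,-0.9],"angular":[0,0,0],"fingers":1},
    {"dp":[0,0,-0.9],"angular":[0,0,0],"fingers":1}
  ]
}}

```text
time: 10.9
tool_pos: [440.3, 310.2, 177.0]
tcp_rot: [-179.9, -0.0, 125.5]
ft_force: [0.3, -0.8, -5.0]
finger_gap: 61.4
grip_force: 52.3
```

```bash
python3 - <<'E'
from h import *
go(526.4,20.9,181,93.2)
W=camera_params('wrist'); im=snapshot('wrist'); cv2.imwrite('pics/w3.png',im)
E
```

```text
t 10.9 at [440.3 310.2 177. ] [-1.7986e+02 -2.0000e-02  1.2549e+02] F [ 0.3 -0.8 -5. ] gap 61.4 dp [-1.428  -0.4891 -0.0191] turn z 0.1794
```

View pics/w3.png

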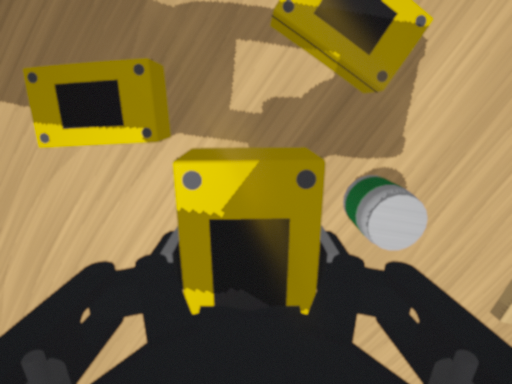

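The yellow case is held squarely, with its front top edge near row 160, and the tin is untouched. I'll measure the in-hand offset from that edge while the arm transports it.

Emit:
{"fn": "step_arm", "kwargs": {
  "targets": [
    {"dp":[-0.15,-0.05,-0.02],"angular":[0,0,0.035],"fingers":1},
    {"dp":[-0.35,-0.12,-0.02],"angular":[0,0,0.08],"fingers":1},
    {"dp":[-0.55,-0.19,-0.02],"angular":[0,0,0.13],"fingers":1},
    {"dp":[-0.67,-0.23,-0.02],"angular":[0,0,0.165],"fingers":1},
    {"dp":[-0.714,-0.245,-0.02],"angular":[0,0,0.179],"fingers":1},
    {"dp":[-0.714,-0.245,-0.02],"angular":[0,0,0.179],"fingers":1},
    {"dp":[-0.714,-0.245,-0.02],"angular":[0,0,0.179],"fingers":1},
    {"dp":[-0.714,-0.245,-0.02],"angular":[0,0,0.179],"fingers":1}
  ]
}}

```text
time: 11.95
tool_pos: [483.9, 166.9, 182.7]
tcp_rot: [-180.0, -0.0, 93.4]
ft_force: [-0.5, 0.1, -4.5]
finger_gap: 61.6
grip_force: 52.2
```

```bash
python3 - <<'E'
from h import *
np.set_printoptions(precision=1,suppress=True)
s=sense();W=camera_params('wrist'); im=snapshot('wrist')
R=Ro.from_euler('xyz',s['tcp_rot'],degrees=True).as_matrix()
r=masks_of('wrist','yellow_case')
for q in r: print(q['at'],q['conf'],q['pixels'].sum())
q=max(r,key=lambda q:q['pixels'].sum()*(abs(q['at'][0]-250)<40))
m=q['pixels']; zt=s['tool_pos'][2]
for c in (200,225,250,275,300):
    row=np.where(m[:,c])[0].min(); g=cv2.cvtColor(im,cv2.COLOR_BGR2GRAY)[row-3:row+22,c].astype(int)
    print(c,row,g.tolist(),'front bottom in tool',R.T@(at_z(W,(c,row-.5),zt-1)-s['tool_pos']))
    
for rr in (200,240,270):
    cc=np.where(m[rr])[0]; print(rr,[R.T@(at_z(W,(k,rr),zt+37)-s['tool_pos']) for k in (cc.min(),cc.max())])
go(526.4,20.9,181,93.2)
E
```

```text
[246.2, 223.3] 0.95 22555
[50.6, 57.2] 0.75 11475
200 148 [168, 164, 153, 133, 113, 105, 105, 105, 105, 105, 104, 105, 105, 106, 106, 107, 111, 110, 111, 112, 112, 112, 112, 112, 112] front bottom in tool [ 48.5 -26.2   1. ]
225 147 [161, 161, 156, 144, 127, 115, 113, 113, 113, 112, 112, 109, 110, 111, 110, 110, 112, 115, 113, 114, 113, 115, 114, 113, 114] front bottom in tool [ 48.9 -13.    1. ]
250 147 [102, 102, 103, 106, 108, 109, 108, 110, 108, 109, 109, 110, 109, 108, 109, 109, 112, 112, 113, 114, 113, 113, 113, 114, 113] front bottom in tool [48.9  0.2  1. ]
275 147 [104, 104, 105, 107, 105, 104, 105, 104, 104, 106, 105, 105, 104, 105, 107, 107, 108, 110, 111, 112, 111, 111, 112, 111, 112] front bottom in tool [48.9 13.4  1. ]
300 148 [159, 153, 135, 115, 105, 105, 103, 105, 104, 104, 105, 104, 105, 104, 106, 109, 111, 111, 112, 112, 112, 113, 111, 112, 111] front bottom in tool [48.4 26.6  1. ]
200 [array([ 32.2, -30.6, -37. ]), array([ 32.2,  30.1, -37. ])]
240 [array([ 14.1, -30.3, -37. ]), array([ 14. ,  29.7, -37. ])]
270 [array([ -0.8, -29.7, -37. ]), array([ -0.8,  29.5, -37. ])]
t 12.05 at [484.  166.7 182.9] [-180.    -0.    93.3] F [-0.5  0.2 -5. ] gap 61.5 dp [-0.7  0.2  0. ] turn z 0.0008
```

Emit:
{"fn": "step_arm", "kwargs": {
  "targets": [
    {"dp":[-0.15,0.035,0],"angular":[0,0,0],"fingers":1},
    {"dp":[-0.35,0.08,0],"angular":[0,0,0],"fingers":1},
    {"dp":[-0.55,0.13,0],"angular":[0,0,0],"fingers":1},
    {"dp":[-0.69,0.16,0.02],"angular":[0,0,0],"fingers":1},
    {"dp":[-0.734,0.17,0.1],"angular":[0,0,0],"fingers":1},
    {"dp":[-0.734,0.17,0.25],"angular":[0,0,0],"fingers":1},
    {"dp":[-0.734,0.17,0.4],"angular":[0,0,0],"fingers":1},
    {"dp":[-0.734,0.17,0.4],"angular":[0,0,0],"fingers":1}
  ]
}}

```text
time: 13.05
tool_pos: [523.4, 22.4, 99.2]
tcp_rot: [-179.6, -0.1, 93.3]
ft_force: [0.1, 0.4, -4.6]
finger_gap: 61.2
grip_force: 52.0
```

```bash
python3 - <<'E'
from h import *
np.set_printoptions(precision=1,suppress=True)
T=camera_params('top'); im=snapshot('top')
go(526.4,22.1,67,93.2)
W=camera_params('wrist'); w=snapshot('wrist'); 
a=np.hstack([cv2.resize(w,(512,384)),cv2.resize(im[150:246,220:348],(288,216)).repeat(1,0) if 0 else cv2.copyMakeBorder(cv2.resize(im[160:240,215:311],(288,240)),0,144,0,0,0)]); cv2.imwrite('pics/m4.png',a)
E
```

```text
t 13.1 at [525.   22.2 101.5] [-179.8   -0.    93.3] F [-0.3 -0.3 -4. ] gap 61.4 dp [-0.   0.   0.2] turn z 0.0007
```

View pics/m4.png

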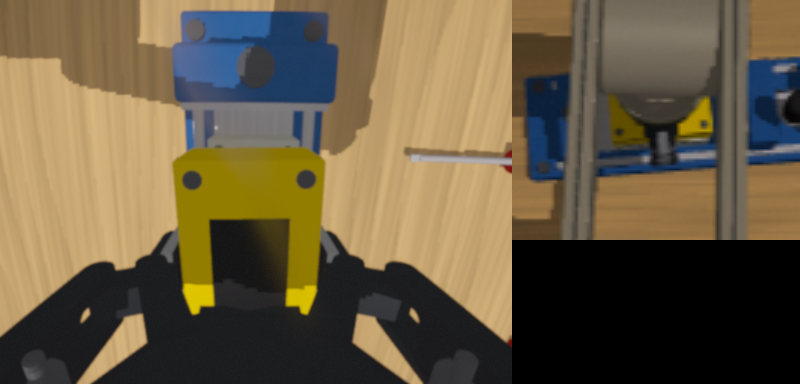

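The yellow case is above the white one, whose front edge shows at row 138 over columns 206–301, and the path down is clear. I'll lower it close and check the alignment.

Emit:
{"fn": "step_arm", "kwargs": {
  "targets": [
    {"dp":[0,0,0.05],"angular":[0,0,0],"fingers":1},
    {"dp":[0,0,0.1],"angular":[0,0,0],"fingers":1},
    {"dp":[0,0,0.15],"angular":[0,0,0],"fingers":1},
    {"dp":[0,0,0.175],"angular":[0,0,0],"fingers":1},
    {"dp":[0,0,0.175],"angular":[0,0,0],"fingers":1},
    {"dp":[0,0,0.175],"angular":[0,0,0],"fingers":1},
    {"dp":[0,0,0.175],"angular":[0,0,0],"fingers":1},
    {"dp":[0,0,0.175],"angular":[0,0,0],"fingers":1}
  ]
}}

```text
time: 14.15
tool_pos: [526.8, 21.4, 68.2]
tcp_rot: [180.0, 0.0, 93.3]
ft_force: [0.2, -0.3, -3.9]
finger_gap: 61.2
grip_force: 52.1
```

```bash
python3 - <<'E'
from h import *
np.set_printoptions(precision=1,suppress=True)
go(526.4,22.1,64.2,93.2)
W=camera_params('wrist'); w=snapshot('wrist'); g=cv2.cvtColor(w,cv2.COLOR_BGR2GRAY)
cv2.imwrite('pics/w5.png',cv2.resize(w[90:210,150:350],(800,480),interpolation=cv2.INTER_CUBIC))
# predicted outlines
print('white top front corners expected',proj(W,boxpts(526.4,20.9,3.2,25,(62,100,38))[[3,7]]),'yellow',proj(W,boxpts(526.4,20.9,3.2,66,(62,100,38))[[2,6,3,7]]))
E
```

```text
t 14.15 at [526.8  21.4  68.2] [180.    0.   93.3] F [ 0.2 -0.3 -3.9] gap 61.2 dp [ 0. -0.  0.] turn z 0.0004
white top front corners expected [[191.9 144.5]
 [306.1 144.5]] yellow [[190.7 145.2]
 [307.2 145.2]
 [170.9 157.6]
 [326.8 157.7]]
```

View pics/w5.png

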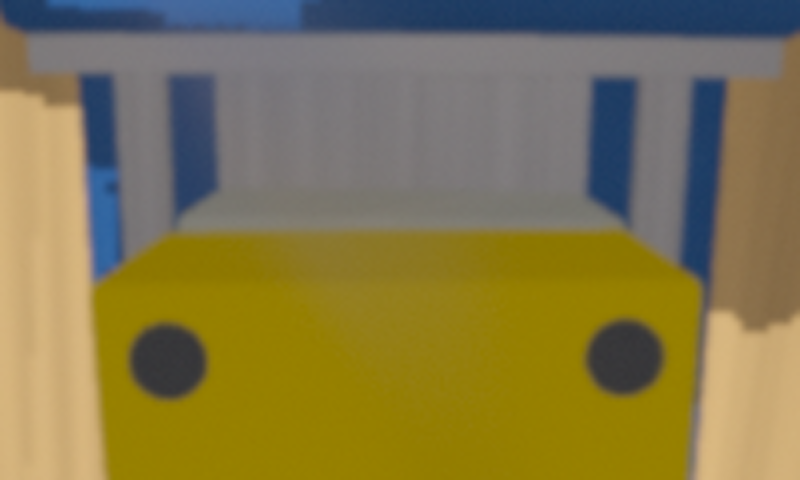

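White and yellow line up sideways: both centre at about column 250. Yellow sits roughly 1 mm short, so I'll shift it 1 mm and set it down.

Emit:
{"fn": "step_arm", "kwargs": {
  "targets": [
    {"dp":[0.005,0,0.005],"angular":[0,0,0],"fingers":1},
    {"dp":[0.006,0,0.01],"angular":[0,0,0],"fingers":1},
    {"dp":[0.006,0,0.015],"angular":[0,0,0],"fingers":1},
    {"dp":[0.006,0,0.019],"angular":[0,0,0],"fingers":1},
    {"dp":[0.006,0,0.021],"angular":[0,0,0],"fingers":1},
    {"dp":[0.006,0,0.021],"angular":[0,0,0],"fingers":1},
    {"dp":[0.006,0,0.021],"angular":[0,0,0],"fingers":1},
    {"dp":[0.006,0,0.021],"angular":[0,0,0],"fingers":1}
  ]
}}

```text
time: 15.2
tool_pos: [526.5, 22.7, 64.3]
tcp_rot: [180.0, 0.0, 93.3]
ft_force: [-5.7, 0.8, 4.5]
finger_gap: 61.1
grip_force: 53.2
```

Contact is made at the expected height, so I'll release and rise.

Emit:
{"fn": "step_arm", "kwargs": {
  "targets": [
    {"dp":[0,0,0],"angular":[0,0,0],"fingers":0.4},
    {"dp":[0,0,0],"angular":[0,0,0],"fingers":0},
    {"dp":[0,0,0],"angular":[0,0,0],"fingers":0},
    {"dp":[0,0,0],"angular":[0,0,0],"fingers":0},
    {"dp":[0,0,-0.15],"angular":[0,0,0],"fingers":0},
    {"dp":[0,0,-0.4],"angular":[0,0,0],"fingers":0},
    {"dp":[0,0,-0.7],"angular":[0,0,0],"fingers":0},
    {"dp":[0,0,-1],"angular":[0,0,0],"fingers":0}
  ]
}}

```text
time: 16.2
tool_pos: [526.1, 22.6, 265.4]
tcp_rot: [180.0, -0.0, 93.3]
ft_force: [1.6, 0.1, 0.2]
finger_gap: 85.6
grip_force: 0.0
```

Emit:
{"fn": "step_arm", "kwargs": {
  "targets": [
    {"dp":[-0.25,0,0],"angular":[0,0,0],"fingers":0},
    {"dp":[-0.5,0,0],"angular":[0,0,0],"fingers":0},
    {"dp":[-0.5,0,0],"angular":[0,0,0],"fingers":0},
    {"dp":[-0.5,0,0],"angular":[0,0,0],"fingers":0},
    {"dp":[-0.5,0,0],"angular":[0,0,0],"fingers":0},
    {"dp":[-0.5,0,0],"angular":[0,0,0],"fingers":0},
    {"dp":[-0.5,0,0],"angular":[0,0,0],"fingers":0},
    {"dp":[-0.5,0,0],"angular":[0,0,0],"fingers":0}
  ]
}}

```text
time: 17.2
tool_pos: [532.1, -76.9, 263.7]
tcp_rot: [180.0, 0.0, 93.3]
ft_force: [-0.5, -0.3, 0.7]
finger_gap: 85.2
grip_force: 0.0
```

```bash
python3 - <<'E'
from h import *
np.set_printoptions(precision=1,suppress=True)
go(516,-107,163,93.2)
W=camera_params('wrist'); w=snapshot('wrist'); cv2.imwrite('pics/w6.png',w)
r=[q for q in masks_of('wrist','yellow_case') if np.hypot(*(at_z(W,q['at'],101)[:2]-[526,22]))<40]
if r: print('yellow',*fitbox([(W,r[0]['pixels'].astype(float))],np.array([526,21,3.]),63,(62,100,38)))
for n in ['knob_grip','crank_axis','face_up']:
    print(n,[(np.round(q['at'],1),round(q['conf'],2),at_z(W,q['at'],67 if n=='face_up' else 163)[:2]) for q in pinpoint('wrist',n)])
cv2.imwrite('pics/w6b.png',cv2.resize(w[:,100:400],(750,960))[0:600] if 0 else cv2.resize(w,(800,600)))
E
```

```text
t 17.2 at [532.1 -76.9 263.7] [180.    0.   93.3] F [-0.5 -0.3  0.7] gap 85.2 dp [-0.1 -0.1  0.5] turn z 0.0006
yellow [526.3  21.7   4.5] 0.022295657291267035
knob_grip [(array([226.6, 217.2]), 0.68, array([ 511.9, -110.6]))]
crank_axis [(array([250.1, 275. ]), 0.86, array([ 538.2, -173.5]))]
face_up [(array([249. , 143.7]), 0.87, array([530. , -50.9])), (array([248.2, 139.6]), 0.55, array([528.7, -45.9]))]
```

View pics/w6b.png

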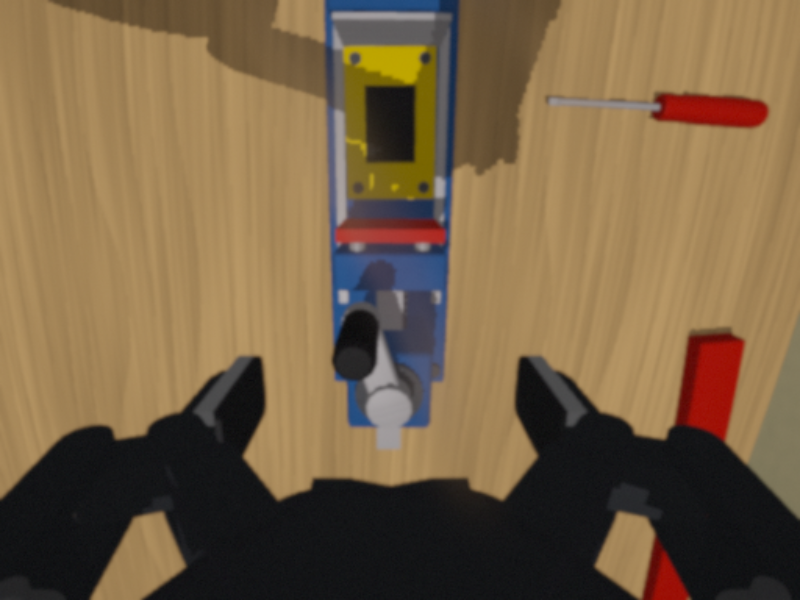

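The yellow case sits squarely on the white one, with its fit at (526.3, 21.7) against white's (526.4, 20.9). The knob's top face is at about (227,231) and the hub top at (249.6,261). I'll compute the crank geometry next.

```bash
python3 - <<'E'
from h import *
np.set_printoptions(precision=1,suppress=True)
W=camera_params('wrist'); snapshot('wrist'); T=camera_params('top'); S=camera_params('side'); snapshot('top'); snapshot('side')
print('knob top',at_z(W,(227.2,231.5),193),'hub',at_z(W,(249.6,261),136),at_z(W,(249.6,261),142))
for r in masks_of('wrist','knob_grip')[:1]:
    m=r['pixels']; print(r['conf'],m.sum(),r['at'])
for c,p in (('wrist',W),('top',T),('side',S)):
    for n in ('knob_grip','crank_axis'): print(c,n,[(round(q['conf'],2),at_z(p,q['at'],163)[:2]) for q in pinpoint(c,n)[:2]])
# joint fit of the vise: yaw + position from axis, white yaw etc: predicted axis from jaw plates line
for kx,ky in ((514,-109),(516,-107)): print(np.degrees(np.arctan2(ky+171,kx-535)),np.hypot(kx-535,ky+171))
go(515,-108.5,150,93.3)
E
```

```text
knob top [ 514.8 -111.5  193. ] hub [ 537.6 -173.9  136. ] [ 537.4 -170.3  142. ]
0.59 1096 [227.6, 220.9]
wrist knob_grip [(0.8, array([ 514.8, -111.5]))]
wrist crank_axis [(0.75, array([ 539.5, -175. ])), (0.72, array([ 512.3, -111.4]))]
top knob_grip [(0.67, array([508.5, -45.5])), (0.51, array([ 512.8, -105.4]))]
top crank_axis [(0.65, array([ 531.4, -171.6]))]
side knob_grip [(0.64, array([ 518.6, -117.9]))]
side crank_axis [(0.68, array([ 529.5, -167.9]))]
108.71173787509977 65.45991139621256
106.53483785734517 66.76076692189807
t 17.95 at [532.1 -77.2 263.7] [180.   -0.   93.3] F [-0.7  0.1  0.8] gap 85.4 dp [-0.2 -0.1  0.6] turn z -0.0002
```

Emit:
{"fn": "step_arm", "kwargs": {
  "targets": [
    {"dp":[-0.159,-0.097,0],"angular":[0,0,0],"fingers":0},
    {"dp":[-0.159,-0.097,0.1],"angular":[0,0,0],"fingers":0},
    {"dp":[-0.159,-0.097,0.25],"angular":[0,0,0],"fingers":0},
    {"dp":[-0.159,-0.097,0.4],"angular":[0,0,0],"fingers":0},
    {"dp":[-0.159,-0.097,0.52],"angular":[0,0,0],"fingers":0},
    {"dp":[-0.159,-0.097,0.568],"angular":[0,0,0],"fingers":0},
    {"dp":[-0.159,-0.097,0.568],"angular":[0,0,0],"fingers":0},
    {"dp":[-0.159,-0.097,0.568],"angular":[0,0,0],"fingers":0}
  ]
}}

```text
time: 18.95
tool_pos: [515.3, -110.2, 151.3]
tcp_rot: [179.9, 0.0, 93.3]
ft_force: [-0.3, -0.0, 0.2]
finger_gap: 85.7
grip_force: 0.0
```

```bash
python3 - <<'E'
from h import *
go(514.5,-110,150,93.3)
w=snapshot('wrist'); cv2.imwrite('pics/w7.png',w)
E
```

```text
t 18.95 at [ 515.3 -110.2  151.3] [1.799e+02 3.000e-02 9.327e+01] F [-0.3 -0.   0.2] gap 85.7 dp [ 0.0011 -0.0041  0.0063] turn z -0.0002
```

View pics/w7.png

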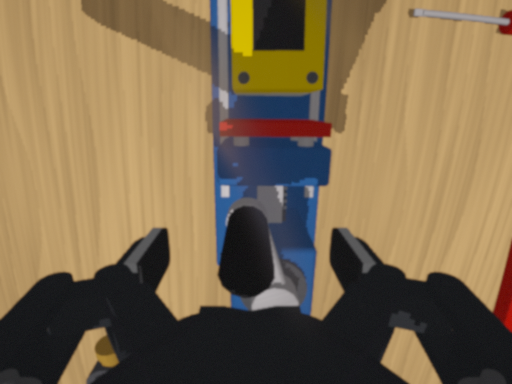

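The knob stands between the fingers at (246,250). Now closing gently.

Emit:
{"fn": "step_arm", "kwargs": {
  "targets": [
    {"dp":[0,0,0],"angular":[0,0,0],"fingers":1},
    {"dp":[0,0,0],"angular":[0,0,0],"fingers":1},
    {"dp":[0,0,0],"angular":[0,0,0],"fingers":1},
    {"dp":[0,0,0],"angular":[0,0,0],"fingers":1},
    {"dp":[0,0,0],"angular":[0,0,0],"fingers":1},
    {"dp":[0,0,0],"angular":[0,0,0],"fingers":1},
    {"dp":[0,0,0],"angular":[0,0,0],"fingers":1},
    {"dp":[0,0,0],"angular":[0,0,0],"fingers":1}
  ],
  "newtons": 40
}}

```text
time: 20.0
tool_pos: [514.3, -110.1, 150.4]
tcp_rot: [-180.0, -0.0, 93.3]
ft_force: [-4.3, 1.3, 4.9]
finger_gap: 24.5
grip_force: 39.3
```

```bash
cat >> h.py <<'E'
def arc(cx,cy,r,a0,da,lead=0,z=None):
    # rows along a clockwise arc; start = current (measured) pose; angles in deg, angle of the TCP about the axis
    s=sense(); R=Ro.from_euler('xyz',s['tcp_rot'],degrees=True).as_matrix(); z=s['tool_pos'][2] if z is None else z
    for i in range(1,9):
        a=np.radians(a0-da*i/8); d=R.T@(np.array([cx+r*np.cos(a),cy+r*np.sin(a),z])-s['tool_pos'])/200
        print(np.round(d,3).tolist())
def st(cx,cy):
    s=sense();p=s['tool_pos'];d=p[:2]-[cx,cy];a=np.arctan2(d[1],d[0]);u=d/np.hypot(*d);f=s['ft_force'][:2]
    print('t',round(s['time'],2),'p',np.round(p,1),'ang',round(np.degrees(a),1),'r',round(np.hypot(*d),1),'Frad',round(f@u,1),'Ftan_cw',round(f@[u[1],-u[0]],1),'F',np.round(s['ft_force'],1),'gap',round(s['finger_gap'],1),round(s['grip_force'],1),'q',np.round(s['joint_pos'],0))
    return np.degrees(a)
E
python3 - <<'E'
from h import *
a=st(535.5,-172); arc(535.5,-172,65,a,40)
E
```

```text
t 20.0 p [ 514.3 -110.1  150.4] ang 108.9 r 65.5 Frad 2.7 Ftan_cw -3.7 F [-4.3  1.3  4.9] gap 24.5 39.3 q [-18.  -1. 103.  -0.  78. -21.]
[0.004, 0.028, -0.0]
[0.008, 0.056, -0.0]
[0.01, 0.085, -0.0]
[0.009, 0.113, -0.0]
[0.005, 0.141, -0.0]
[-0.0, 0.169, -0.0]
[-0.009, 0.196, -0.0]
[-0.019, 0.222, -0.0]
```

Emit:
{"fn": "step_arm", "kwargs": {
  "targets": [
    {"dp":[0.004,0.028,0],"angular":[0,0,0],"fingers":1},
    {"dp":[0.008,0.056,0],"angular":[0,0,0],"fingers":1},
    {"dp":[0.01,0.085,0],"angular":[0,0,0],"fingers":1},
    {"dp":[0.009,0.113,0],"angular":[0,0,0],"fingers":1},
    {"dp":[0.005,0.141,0],"angular":[0,0,0],"fingers":1},
    {"dp":[0,0.169,0],"angular":[0,0,0],"fingers":1},
    {"dp":[-0.009,0.196,0],"angular":[0,0,0],"fingers":1},
    {"dp":[-0.019,0.222,0],"angular":[0,0,0],"fingers":1}
  ]
}}

```text
time: 21.0
tool_pos: [558.3, -109.9, 150.4]
tcp_rot: [-179.9, -0.1, 93.3]
ft_force: [-9.1, 6.9, 10.5]
finger_gap: 24.7
grip_force: 39.9
```

```bash
python3 - <<'E'
from h import *
a=st(535.5,-172); arc(535.5,-172,65,a,60)
E
```

```text
t 21.0 p [ 558.3 -109.9  150.4] ang 69.8 r 66.2 Frad 3.3 Ftan_cw -11.0 F [-9.1  6.9 10.5] gap 24.7 39.9 q [-16.   6.  96.   0.  79. -20.]
[-0.025, 0.035, -0.0]
[-0.049, 0.07, -0.0]
[-0.078, 0.102, -0.0]
[-0.11, 0.129, -0.001]
[-0.146, 0.152, -0.001]
[-0.184, 0.17, -0.001]
[-0.225, 0.183, -0.001]
[-0.267, 0.191, -0.001]
```

The tangential resistance is 11 N, as specified, so the crank is turning. Continuing.

Emit:
{"fn": "step_arm", "kwargs": {
  "targets": [
    {"dp":[-0.022,0.035,-0.003],"angular":[0,0,0],"fingers":1},
    {"dp":[-0.047,0.07,-0.003],"angular":[0,0,0],"fingers":1},
    {"dp":[-0.076,0.102,-0.003],"angular":[0,0,0],"fingers":1},
    {"dp":[-0.109,0.13,-0.003],"angular":[0,0,0],"fingers":1},
    {"dp":[-0.145,0.153,-0.003],"angular":[0,0,0],"fingers":1},
    {"dp":[-0.183,0.171,-0.003],"angular":[0,0,0],"fingers":1},
    {"dp":[-0.224,0.184,-0.003],"angular":[0,0,0],"fingers":1},
    {"dp":[-0.267,0.192,-0.003],"angular":[0,0,0],"fingers":1}
  ]
}}

```text
time: 22.0
tool_pos: [600.7, -160.0, 150.5]
tcp_rot: [-180.0, -0.2, 93.4]
ft_force: [-2.6, 10.9, 4.5]
finger_gap: 24.9
grip_force: 39.5
```

```bash
python3 - <<'E'
from h import *
a=st(535.5,-172); arc(535.5,-171.5,65,a,80)
E
```

```text
t 22.0 p [ 600.7 -160.   150.5] ang 10.5 r 66.3 Frad -0.5 Ftan_cw -11.2 F [-2.6 10.9  4.5] gap 24.9 39.5 q [-20.  14.  87.   0.  80. -23.]
[-0.055, -0.004, -0.0]
[-0.111, -0.012, -0.0]
[-0.165, -0.029, -0.001]
[-0.215, -0.056, -0.001]
[-0.26, -0.091, -0.001]
[-0.298, -0.133, -0.001]
[-0.328, -0.181, -0.001]
[-0.349, -0.233, -0.001]
```

```bash
python3 - <<'E'
from h import *
a=st(536.3,-171.2); arc(536.3,-171.2,65.2,a,80)
E
```

```text
t 22.0 p [ 600.7 -160.   150.5] ang 9.9 r 65.3 Frad -0.7 Ftan_cw -11.2 F [-2.6 10.9  4.5] gap 24.9 39.5 q [-20.  14.  87.   0.  80. -23.]
[-0.057, 0.001, -0.0]
[-0.113, -0.008, -0.0]
[-0.167, -0.026, -0.001]
[-0.217, -0.053, -0.001]
[-0.261, -0.088, -0.001]
[-0.299, -0.13, -0.001]
[-0.329, -0.179, -0.001]
[-0.35, -0.232, -0.001]
```

Emit:
{"fn": "step_arm", "kwargs": {
  "targets": [
    {"dp":[-0.057,0.001,0],"angular":[0,0,0],"fingers":1},
    {"dp":[-0.113,-0.008,0],"angular":[0,0,0],"fingers":1},
    {"dp":[-0.167,-0.026,0],"angular":[0,0,0],"fingers":1},
    {"dp":[-0.217,-0.053,0],"angular":[0,0,0],"fingers":1},
    {"dp":[-0.261,-0.088,0],"angular":[0,0,0],"fingers":1},
    {"dp":[-0.299,-0.13,0],"angular":[0,0,0],"fingers":1},
    {"dp":[-0.329,-0.179,0],"angular":[0,0,0],"fingers":1},
    {"dp":[-0.35,-0.232,0],"angular":[0,0,0],"fingers":1}
  ]
}}

```text
time: 23.0
tool_pos: [559.6, -232.2, 150.5]
tcp_rot: [179.8, -0.2, 93.4]
ft_force: [6.4, 14.6, 0.8]
finger_gap: 25.2
grip_force: 39.5
```

```bash
python3 - <<'E'
from h import *
a=st(536.3,-171.2); arc(536.3,-171.2,65.2,a,80)
E
```

```text
t 23.0 p [ 559.6 -232.2  150.5] ang -69.1 r 65.3 Frad -11.4 Ftan_cw -11.2 F [ 6.4 14.6  0.8] gap 25.2 39.5 q [-28.  11.  90.   0.  79. -31.]
[-0.012, -0.056, -0.0]
[-0.014, -0.112, -0.0]
[-0.007, -0.169, -0.001]
[0.01, -0.223, -0.001]
[0.036, -0.273, -0.001]
[0.071, -0.318, -0.001]
[0.113, -0.357, -0.001]
[0.161, -0.387, -0.0]
```

Emit:
{"fn": "step_arm", "kwargs": {
  "targets": [
    {"dp":[-0.006,-0.056,0],"angular":[0,0,0],"fingers":1},
    {"dp":[-0.004,-0.112,0],"angular":[0,0,0],"fingers":1},
    {"dp":[0.003,-0.169,0],"angular":[0,0,0],"fingers":1},
    {"dp":[0.02,-0.223,0],"angular":[0,0,0],"fingers":1},
    {"dp":[0.046,-0.273,0],"angular":[0,0,0],"fingers":1},
    {"dp":[0.08,-0.318,0],"angular":[0,0,0],"fingers":1},
    {"dp":[0.121,-0.357,0],"angular":[0,0,0],"fingers":1},
    {"dp":[0.169,-0.387,0],"angular":[0,0,0],"fingers":1}
  ]
}}

```text
time: 24.0
tool_pos: [481.4, -205.8, 150.6]
tcp_rot: [179.7, 0.1, 93.3]
ft_force: [16.0, -2.4, -11.6]
finger_gap: 25.0
grip_force: 39.9
```

```bash
python3 - <<'E'
from h import *
st(536.3,-171.2);a=st(536.3,-170); arc(536.3,-170,65.2,a,80)
E
```

```text
t 24.0 p [ 481.4 -205.8  150.6] ang -147.8 r 64.9 Frad -12.2 Ftan_cw -10.6 F [ 16.   -2.4 -11.6] gap 25.0 39.9 q [-29.  -2. 103.   0.  78. -32.]
t 24.0 p [ 481.4 -205.8  150.6] ang -146.9 r 65.6 Frad -12.0 Ftan_cw -10.8 F [ 16.   -2.4 -11.6] gap 25.0 39.9 q [-29.  -2. 103.   0.  78. -32.]
[0.053, -0.022, -0.0]
[0.107, -0.037, -0.0]
[0.164, -0.042, -0.001]
[0.221, -0.036, -0.001]
[0.276, -0.022, -0.001]
[0.327, 0.003, -0.001]
[0.373, 0.035, -0.0]
[0.413, 0.076, -0.0]
```

Emit:
{"fn": "step_arm", "kwargs": {
  "targets": [
    {"dp":[0.053,-0.016,0.002],"angular":[0,0,0],"fingers":1},
    {"dp":[0.107,-0.03,0.004],"angular":[0,0,0],"fingers":1},
    {"dp":[0.164,-0.035,0.004],"angular":[0,0,0],"fingers":1},
    {"dp":[0.221,-0.029,0.004],"angular":[0,0,0],"fingers":1},
    {"dp":[0.276,-0.014,0.004],"angular":[0,0,0],"fingers":1},
    {"dp":[0.327,0.01,0.004],"angular":[0,0,0],"fingers":1},
    {"dp":[0.373,0.042,0.004],"angular":[0,0,0],"fingers":1},
    {"dp":[0.413,0.083,0.004],"angular":[0,0,0],"fingers":1}
  ]
}}

```text
time: 25.0
tool_pos: [490.9, -124.7, 150.4]
tcp_rot: [-180.0, 0.3, 93.2]
ft_force: [-3.0, -12.8, 2.0]
finger_gap: 24.8
grip_force: 41.2
```

```bash
python3 - <<'E'
from h import *
a=st(537,-170.3); arc(537,-170.3,65.2,a,60)
w=snapshot('wrist'); cv2.imwrite('pics/w8.png',w)
E
```

```text
t 25.0 p [ 490.9 -124.7  150.4] ang 135.3 r 64.9 Frad -6.8 Ftan_cw -11.2 F [ -3.  -12.8   2. ] gap 24.8 41.2 q [-20.  -4. 106.  -0.  78. -23.]
[0.028, 0.032, -0.0]
[0.05, 0.069, -0.0]
[0.066, 0.108, -0.0]
[0.078, 0.149, -0.0]
[0.084, 0.191, -0.0]
[0.085, 0.234, -0.0]
[0.08, 0.276, -0.0]
[0.069, 0.318, -0.0]
```

View pics/w8.png

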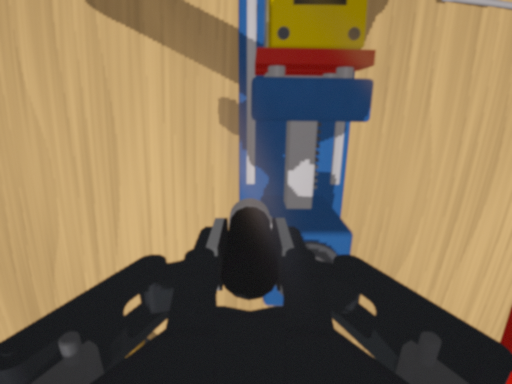

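The plates are now against the yellow case at row ~60 (this picture was one over the viewing limit, so from here I'll use forces and numbers only). Continuing.

Emit:
{"fn": "step_arm", "kwargs": {
  "targets": [
    {"dp":[0.027,0.033,0],"angular":[0,0,0],"fingers":1},
    {"dp":[0.049,0.07,0],"angular":[0,0,0],"fingers":1},
    {"dp":[0.065,0.109,0],"angular":[0,0,0],"fingers":1},
    {"dp":[0.077,0.15,0],"angular":[0,0,0],"fingers":1},
    {"dp":[0.083,0.192,0],"angular":[0,0,0],"fingers":1},
    {"dp":[0.084,0.234,0],"angular":[0,0,0],"fingers":1},
    {"dp":[0.079,0.276,0],"angular":[0,0,0],"fingers":1},
    {"dp":[0.069,0.318,0],"angular":[0,0,0],"fingers":1}
  ]
}}

```text
time: 26.05
tool_pos: [551.5, -107.4, 150.3]
tcp_rot: [-179.7, 0.2, 93.2]
ft_force: [-18.6, -9.9, 13.3]
finger_gap: 25.1
grip_force: 42.5
```

```bash
python3 - <<'E'
from h import *
a=st(537,-170.8); arc(537,-170.8,65.2,a,40)
E
```

```text
t 26.05 p [ 551.5 -107.4  150.3] ang 77.1 r 65.0 Frad -13.8 Ftan_cw -16.0 F [-18.6  -9.9  13.3] gap 25.1 42.5 q [-16.   5.  97.  -0.  79. -19.]
[-0.008, 0.027, -0.0]
[-0.02, 0.053, -0.0]
[-0.033, 0.078, -0.0]
[-0.049, 0.102, -0.0]
[-0.067, 0.124, -0.0]
[-0.086, 0.145, -0.0]
[-0.108, 0.164, -0.0]
[-0.13, 0.18, -0.0]
```

Emit:
{"fn": "step_arm", "kwargs": {
  "targets": [
    {"dp":[-0.007,0.007,-0.002],"angular":[0,0,0],"fingers":1},
    {"dp":[-0.011,0.014,-0.004],"angular":[0,0,0],"fingers":1},
    {"dp":[-0.014,0.021,-0.004],"angular":[0,0,0],"fingers":1},
    {"dp":[-0.018,0.028,-0.004],"angular":[0,0,0],"fingers":1},
    {"dp":[-0.018,0.028,-0.004],"angular":[0,0,0],"fingers":1},
    {"dp":[-0.018,0.028,-0.004],"angular":[0,0,0],"fingers":1},
    {"dp":[-0.018,0.028,-0.004],"angular":[0,0,0],"fingers":1},
    {"dp":[-0.018,0.028,-0.004],"angular":[0,0,0],"fingers":1}
  ]
}}

```text
time: 27.05
tool_pos: [556.7, -109.1, 150.3]
tcp_rot: [-179.7, 0.0, 93.2]
ft_force: [-15.9, -3.5, 9.3]
finger_gap: 25.2
grip_force: 42.2
```

```bash
python3 - <<'E'
from h import *
np.set_printoptions(precision=1,suppress=True)
a=st(537,-170.8); arc(537,-170.8,65.2,a,40)
P={c:camera_params(c) for c in('wrist','side','top')}
for c in P:
    w=snapshot(c); cv2.imwrite(f'pics/{c}9.png',w)
    for n,z in (('face_up',67),('face_low',27),('yellow_case',63)): print(c,n,[(round(q['conf'],2),at_z(P[c],q['at'],z)[:2]) for q in pinpoint(c,n)[:3]])
    for q in masks_of(c,'yellow_case'):
        x=at_z(P[c],q['at'],90)
        if np.hypot(x[0]-526,x[1]-45)<50: print(c,'fit',q['pixels'].sum(),*fitbox([(P[c],q['pixels'].astype(float))],np.array([525,45,3.]),63,(62,100,38)))
E
```

```text
t 27.05 p [ 556.7 -109.1  150.3] ang 72.3 r 64.8 Frad -8.2 Ftan_cw -14.1 F [-15.9  -3.5   9.3] gap 25.2 42.2 q [-16.   6.  96.  -0.  79. -19.]
[-0.009, 0.027, -0.0]
[-0.023, 0.052, -0.0]
[-0.039, 0.076, -0.0]
[-0.056, 0.098, -0.001]
[-0.076, 0.118, -0.001]
[-0.097, 0.137, -0.001]
[-0.12, 0.154, -0.001]
[-0.144, 0.169, -0.001]
wrist face_up [(0.66, array([528.9,  -8.7]))]
wrist face_low []
wrist yellow_case []
wrist fit 5766 [525.4  45.3 183.4] 0.022632421918918788
side face_up [(0.6, array([522.4, -34. ]))]
side face_low [(0.22, array([562.1, 317.2]))]
side yellow_case [(0.97, array([416.2, 395.1])), (0.56, array([531.5,  37.5])), (0.56, array([256.7, 200.5]))]
side fit 387 [524.4  67.3  -2.6] 0.289289962248539
top face_up [(0.41, array([536.3,  -3.5]))]
top face_low []
top yellow_case [(0.88, array([516.5,  44.5])), (0.88, array([418.4, 467.4]))]
top fit 739 [524.6  37.9   3.7] 0.055066226355983905
```

Emit:
{"fn": "step_arm", "kwargs": {
  "targets": [
    {"dp":[-0.005,0.009,0],"angular":[0,0,0],"fingers":1},
    {"dp":[-0.011,0.018,0],"angular":[0,0,0],"fingers":1},
    {"dp":[-0.015,0.027,0],"angular":[0,0,0],"fingers":1},
    {"dp":[-0.02,0.036,0],"angular":[0,0,0],"fingers":1},
    {"dp":[-0.025,0.045,0],"angular":[0,0,0],"fingers":1},
    {"dp":[-0.028,0.052,0],"angular":[0,0,0],"fingers":1},
    {"dp":[-0.028,0.052,0],"angular":[0,0,0],"fingers":1},
    {"dp":[-0.028,0.052,0],"angular":[0,0,0],"fingers":1}
  ]
}}

```text
time: 28.8
tool_pos: [567.2, -113.5, 150.3]
tcp_rot: [-179.6, -0.0, 93.2]
ft_force: [-16.8, -0.6, 10.5]
finger_gap: 25.3
grip_force: 42.3
```

```bash
python3 - <<'E'
from h import *
a=st(537,-170.8); arc(537,-170.8,65.2,a,40)
for r in range(2):
    P=camera_params('wrist'); w=snapshot('wrist')
    for q in masks_of('wrist','yellow_case')[:2]:
        x=at_z(P,q['at'],90)
        if np.hypot(x[0]-526,x[1]-45)<60: print('fit',q['pixels'].sum(),*fitbox([(P,q['pixels'].astype(float))],np.array([525,46,3.]),63,(62,100,38)))
E
```

```text
t 28.8 p [ 567.2 -113.5  150.3] ang 62.2 r 64.8 Frad -8.3 Ftan_cw -14.6 F [-16.8  -0.6  10.5] gap 25.3 42.3 q [-16.   7.  94.  -0.  79. -20.]
[-0.014, 0.025, -0.0]
[-0.032, 0.047, -0.0]
[-0.051, 0.068, -0.0]
[-0.073, 0.086, -0.001]
[-0.095, 0.103, -0.001]
[-0.12, 0.118, -0.001]
[-0.145, 0.131, -0.001]
[-0.172, 0.141, -0.001]
fit 5000 [524.64686794  46.45701427   3.67102533] 0.02638763216282214
fit 5019 [524.56364414  46.3747479    4.44692674] 0.03208910086257721
```

```bash
cat >> h.py <<'E'
def prof(im,P,save=None):
    hsv=cv2.cvtColor(im,cv2.COLOR_BGR2HSV).astype(int); h,s,v=hsv[...,0],hsv[...,1],hsv[...,2]
    red=((h<6)|(h>174))&(s>130)&(v>60); blue=(h>100)&(h<125)&(s>110)
    n,l,stt,_=cv2.connectedComponentsWithStats((red[:200,200:420]).astype(np.uint8)); k=1+np.argmax(stt[1:,4]); x,y,w,hh,_=stt[k]
    x+=200; out=[]
    for c in np.linspace(x+.42*w,x+.58*w,9).astype(int):
        rr=np.where(red[y:y+hh,c])[0]+y; lo=rr.max(); b=np.where(blue[lo+1:lo+45,c]&(v[lo+1:lo+45,c]>0))[0]
        out.append((rr.min(),lo,lo+1+(b.min() if len(b) else -99)))
    o=np.median(out,0); c=x+w/2; print('red box',x,y,w,hh,'rows',o, 'y@97',[round(at_z(P,(c,q),97)[1],1) for q in o] if P else '')
    print('col',im[y-2:y+hh+25,int(c)].tolist())
E
python3 - <<'E'
from h import *
prof(cv2.imread('pics/w8.png'),None)
prof(cv2.imread('pics/wrist9.png'),None)
P=camera_params('wrist'); prof(snapshot('wrist'),P)
E
```

```text
red box 256 48 103 27 rows [50. 74. 78.] y@97 
col [[0, 110, 135], [3, 95, 131], [17, 71, 130], [18, 43, 128], [20, 28, 129], [19, 26, 129], [22, 26, 129], [23, 26, 129], [22, 28, 129], [21, 26, 129], [21, 23, 129], [22, 27, 130], [21, 25, 129], [21, 27, 129], [21, 27, 129], [20, 26, 128], [18, 25, 128], [18, 22, 123], [15, 20, 117], [11, 19, 113], [13, 16, 111], [11, 17, 112], [15, 17, 113], [16, 20, 117], [16, 21, 119], [15, 20, 118], [13, 16, 113], [14, 18, 112], [40, 41, 113], [71, 68, 113], [93, 85, 105], [102, 84, 85], [100, 72, 57], [98, 62, 36], [100, 61, 33], [99, 61, 28], [100, 62, 31], [101, 62, 30], [102, 63, 33], [100, 61, 29], [100, 60, 28], [100, 62, 32], [100, 61, 28], [99, 60, 27], [101, 62, 31], [99, 61, 31], [100, 61, 31], [99, 60, 30], [99, 61, 31], [98, 58, 29], [98, 60, 29], [98, 59, 30], [98, 59, 29], [98, 60, 31]]
red box 200 60 76 24 rows [62. 82. 88.] y@97 
col [[3, 112, 136], [8, 96, 131], [16, 68, 130], [23, 43, 129], [25, 37, 130], [27, 36, 130], [26, 35, 130], [26, 35, 130], [27, 35, 130], [27, 37, 130], [27, 37, 130], [27, 37, 130], [27, 36, 130], [30, 
[... 709 characters left out ...]
1], [28, 40, 132], [29, 39, 132], [28, 38, 132], [27, 37, 131], [29, 40, 132], [31, 41, 132], [31, 40, 133], [30, 40, 131], [29, 40, 131], [29, 40, 131], [30, 41, 131], [31, 42, 131], [30, 40, 129], [29, 37, 126], [28, 38, 120], [31, 40, 116], [36, 44, 113], [46, 52, 114], [51, 57, 115], [53, 59, 118], [53, 59, 117], [53, 56, 113], [63, 57, 103], [80, 60, 83], [93, 64, 62], [97, 65, 55], [99, 65, 54], [100, 66, 53], [99, 66, 52], [99, 68, 52], [99, 66, 53], [99, 66, 53], [99, 66, 52], [98, 65, 52], [100, 67, 54], [98, 66, 52], [99, 66, 54], [97, 65, 51], [98, 66, 53], [97, 65, 51], [98, 66, 53], [99, 66, 52], [98, 66, 53], [99, 66, 52], [97, 64, 50], [98, 65, 51], [99, 67, 52], [99, 64, 51]]
```

Emit:
{"fn": "step_arm", "kwargs": {
  "targets": [
    {"dp":[-0.007,0.01,0],"angular":[0,0,0],"fingers":1},
    {"dp":[-0.014,0.02,0],"angular":[0,0,0],"fingers":1},
    {"dp":[-0.021,0.03,0],"angular":[0,0,0],"fingers":1},
    {"dp":[-0.028,0.04,0],"angular":[0,0,0],"fingers":1},
    {"dp":[-0.037,0.052,0],"angular":[0,0,0],"fingers":1},
    {"dp":[-0.037,0.052,0],"angular":[0,0,0],"fingers":1},
    {"dp":[-0.037,0.052,0],"angular":[0,0,0],"fingers":1},
    {"dp":[-0.037,0.052,0],"angular":[0,0,0],"fingers":1}
  ]
}}

```text
time: 30.05
tool_pos: [577.6, -120.3, 150.3]
tcp_rot: [-179.6, -0.0, 93.2]
ft_force: [-20.4, -0.8, 11.6]
finger_gap: 25.1
grip_force: 42.5
```

```bash
cat >> h.py <<'E'
def meas():
    P=camera_params('wrist'); im=snapshot('wrist').astype(float); o=[]
    hsv=cv2.cvtColor(im.astype(np.uint8),cv2.COLOR_BGR2HSV); h,s,v=[hsv[...,i].astype(int) for i in range(3)]
    red=((h<6)|(h>174))&(s>130)&(v>60); red[200:]=0; red[:,360:]=0
    n,l,stt,_=cv2.connectedComponentsWithStats(red.astype(np.uint8)); k=1+np.argmax(stt[1:,4]); x,y,w,hh,_=stt[k]
    for c in np.linspace(x+.4*w,x+.6*w,9).astype(int):
        col=im[:,c]; a=np.interp(-(75),-col[y-4:y+5,1],np.arange(y-4,y+5)); e=y+hh-6
        b=np.interp(-82,-col[e:e+14,2],np.arange(e,e+14)); o.append((at_z(P,(c,a),97)[1],at_z(P,(c,b),97)[1]))
    o=np.median(o,0); print('box',x,y,w,hh,'front y, jaw y, diff',o.round(2),round(o[0]-o[1],2))
    for q in masks_of('wrist','yellow_case')[:3]:
        if np.hypot(*(at_z(P,q['at'],90)[:2]-[526,45]))<60: print('yellow',*fitbox([(P,q['pixels'].astype(float))],np.array([525,46,3.]),63,(62,100,38)))
E
python3 - <<'E'
from h import *
a=st(537,-170.8); arc(537,-170.8,65.2,a,40); meas()
E
```

```text
t 30.05 p [ 577.6 -120.3  150.3] ang 51.2 r 64.8 Frad -13.4 Ftan_cw -15.4 F [-20.4  -0.8  11.6] gap 25.1 42.5 q [-17.   9.  92.  -0.  79. -20.]
[-0.019, 0.022, -0.0]
[-0.04, 0.04, -0.0]
[-0.063, 0.057, -0.0]
[-0.088, 0.071, -0.001]
[-0.114, 0.083, -0.001]
[-0.14, 0.093, -0.001]
[-0.168, 0.101, -0.001]
[-0.196, 0.106, -0.001]
box 129 40 118 24 front y, jaw y, diff [-12.27 -26.09] 13.82
yellow [524.82711703  48.16188011   3.17519   ] 0.048742107552841696
```

Emit:
{"fn": "step_arm", "kwargs": {
  "targets": [
    {"dp":[-0.016,0.012,-0.002],"angular":[0,0,0],"fingers":1},
    {"dp":[-0.03,0.024,-0.004],"angular":[0,0,0],"fingers":1},
    {"dp":[-0.044,0.036,-0.004],"angular":[0,0,0],"fingers":1},
    {"dp":[-0.056,0.045,-0.004],"angular":[0,0,0],"fingers":1},
    {"dp":[-0.066,0.052,-0.004],"angular":[0,0,0],"fingers":1},
    {"dp":[-0.066,0.052,-0.004],"angular":[0,0,0],"fingers":1},
    {"dp":[-0.066,0.052,-0.004],"angular":[0,0,0],"fingers":1},
    {"dp":[-0.066,0.052,-0.004],"angular":[0,0,0],"fingers":1}
  ]
}}

```text
time: 31.15
tool_pos: [588.3, -131.3, 150.4]
tcp_rot: [-179.5, -0.2, 93.3]
ft_force: [-19.9, 5.8, 10.8]
finger_gap: 24.9
grip_force: 42.3
```

```bash
python3 - <<'E'
from h import *
a=st(537,-170.8); arc(537,-170.8,65.2,a,40); meas()
E
```

```text
t 31.15 p [ 588.3 -131.3  150.4] ang 37.6 r 64.8 Frad -12.3 Ftan_cw -16.8 F [-19.9   5.8  10.8] gap 24.9 42.3 q [-17.  11.  90.  -0.  80. -21.]
[-0.023, 0.017, -0.0]
[-0.048, 0.03, -0.0]
[-0.075, 0.04, -0.001]
[-0.102, 0.048, -0.001]
[-0.13, 0.054, -0.001]
[-0.158, 0.057, -0.001]
[-0.187, 0.058, -0.001]
[-0.215, 0.057, -0.001]
box 112 24 52 21 front y, jaw y, diff [-11.32 -24.96] 13.65
yellow [523.84323829  49.16841356   4.48494052] 0.08030181430657723
```

Emit:
{"fn": "step_arm", "kwargs": {
  "targets": [
    {"dp":[-0.01,0.005,0],"angular":[0,0,0],"fingers":1},
    {"dp":[-0.02,0.01,0],"angular":[0,0,0],"fingers":1},
    {"dp":[-0.03,0.015,0],"angular":[0,0,0],"fingers":1},
    {"dp":[-0.038,0.02,0],"angular":[0,0,0],"fingers":1},
    {"dp":[-0.038,0.02,0],"angular":[0,0,0],"fingers":1},
    {"dp":[-0.038,0.02,0],"angular":[0,0,0],"fingers":1},
    {"dp":[-0.038,0.02,0],"angular":[0,0,0],"fingers":1},
    {"dp":[-0.038,0.02,0],"angular":[0,0,0],"fingers":1}
  ]
}}

```text
time: 32.25
tool_pos: [592.8, -137.9, 150.3]
tcp_rot: [-179.5, -0.2, 93.3]
ft_force: [-19.5, 9.2, 10.0]
finger_gap: 25.2
grip_force: 42.4
```

```bash
python3 - <<'E'
from h import *
a=st(537,-170.8); s=sense(); print(s['tcp_rot'])
E
```

```text
t 32.25 p [ 592.8 -137.9  150.3] ang 30.5 r 64.8 Frad -12.1 Ftan_cw -17.8 F [-19.5   9.2  10. ] gap 25.2 42.4 q [-18.  12.  89.   0.  80. -21.]
[-179.5164973    -0.23464891   93.29666812]
```

The tangential force is 17.8 N, which puts the springs at about half. Releasing and rising.

Emit:
{"fn": "step_arm", "kwargs": {
  "targets": [
    {"dp":[0,0,0],"angular":[0,0,0],"fingers":0},
    {"dp":[0,0,0],"angular":[0,0,0],"fingers":0},
    {"dp":[0,0,0],"angular":[0,0,0],"fingers":0},
    {"dp":[0,0,0],"angular":[0,0,0],"fingers":0},
    {"dp":[0,0,-0.1],"angular":[0,0,0],"fingers":0},
    {"dp":[0,0,-0.3],"angular":[0,0,0],"fingers":0},
    {"dp":[0,0,-0.5],"angular":[0,0,0],"fingers":0},
    {"dp":[0,0,-0.6],"angular":[0,0,0],"fingers":0}
  ]
}}

```text
time: 33.25
tool_pos: [597.6, -140.3, 276.1]
tcp_rot: [179.7, 0.1, 93.3]
ft_force: [0.1, 0.6, 0.0]
finger_gap: 85.6
grip_force: 0.0
```

Emit:
{"fn": "step_arm", "kwargs": {
  "targets": [
    {"dp":[0,-0.2,0],"angular":[0,0,0],"fingers":0},
    {"dp":[0.15,-0.33,0],"angular":[0,0,0],"fingers":0},
    {"dp":[0.35,-0.33,0],"angular":[0,0,0],"fingers":0},
    {"dp":[0.35,-0.33,0],"angular":[0,0,0],"fingers":0},
    {"dp":[0.35,-0.33,0],"angular":[0,0,0],"fingers":0},
    {"dp":[0.35,-0.33,0],"angular":[0,0,0],"fingers":0},
    {"dp":[0.35,-0.33,0],"angular":[0,0,0],"fingers":0},
    {"dp":[0.35,-0.33,0],"angular":[0,0,0],"fingers":0}
  ]
}}

```text
time: 34.25
tool_pos: [526.5, -74.2, 271.3]
tcp_rot: [-180.0, -0.0, 93.2]
ft_force: [0.1, -0.1, 0.2]
finger_gap: 85.2
grip_force: 0.0
```

```bash
python3 - <<'E'
from h import *
np.set_printoptions(precision=1,suppress=True)
go(0,0,0); meas()
P=camera_params('wrist')
for n in ('face_up','face_low','knob_grip','white_case'): print(n,[(round(q['conf'],2),at_z(P,q['at'],dict(face_up=67,face_low=27,white_case=25).get(n,163))[:2]) for q in pinpoint('wrist',n)])
im=snapshot('wrist'); 
# same measure in the first free picture (w6) at the same kind of view
cv2.imwrite('pics/w10.png',im)
for f in ('w6','w10'):
    i=cv2.imread(f'pics/{f}.png'); hsv=cv2.cvtColor(i,cv2.COLOR_BGR2HSV); r=((hsv[...,0]<6)|(hsv[...,0]>174))&(hsv[...,1]>130); r[:,:190]=0;r[:,310:]=0;r[200:]=0
    ys,xs=np.where(r); c=int(np.median(xs)); print(f,c,ys.min(),i[ys.min()-3:ys.min()+26,c].tolist())
E
```

```text
t 34.25 at [526.5 -74.2 271.3] [-180.    -0.    93.2] F [ 0.1 -0.1  0.2] gap 85.2 dp [ 0.5 -2.6  1.4] turn z None
box 224 113 65 9 front y, jaw y, diff [ -9.6 -19.6] 9.95
yellow [525.2  39.9   3.6] 0.02568619356877888
face_up [(0.71, array([528.2, -10.6]))]
face_low []
knob_grip [(0.66, array([ 537.6, -173.2])), (0.6, array([ 592. , -135.6]))]
white_case []
w6 251 141 [[76, 55, 58], [66, 51, 70], [52, 46, 88], [42, 44, 98], [39, 43, 102], [38, 43, 101], [40, 44, 102], [38, 43, 107], [44, 49, 132], [49, 54, 156], [49, 55, 167], [52, 58, 171], [52, 58, 171], [54, 59, 171], [54, 58, 171], [54, 58, 169], [56, 57, 159], [66, 59, 132], [72, 58, 93], [75, 58, 69], [77, 58, 63], [75, 56, 60], [78, 58, 62], [84, 61, 62], [98, 67, 64], [112, 76, 65], [124, 82, 68], [128, 84, 67], [128, 84, 67]]
w10 261 113 [[7, 101, 120], [8, 100, 119], [15, 92, 117], [18, 73, 111], [21, 46, 107], [22, 30, 104], [22, 27, 104], [23, 25, 103], [24, 28, 104], [25, 29, 105], [26, 27, 103], [37, 31, 97], [54, 39, 79], [71, 46, 56], [90, 57, 41], [107, 67, 41], [122, 77, 46], [128, 80, 46], [131, 82, 48], [132, 82, 49], [133, 84, 50], [132, 84, 50], [132, 83, 50], [131, 82, 50], [131, 84, 50], [131, 82, 51], [130, 84, 50], [132, 84, 53], [131, 84, 52]]
```

The crank force rose from 14 N to 17.8 N over 42° (4.4 mm), and the plate gap in the image fits a roughly half-compressed spring. The yellow case sits square at yaw 3.6 and the arm is clear.

```bash
python3 -c "
from bench import *
print(hand_in())"
```

```text
the job is handed in; nothing more can be done
None
```

I set the yellow case squarely on the white one and closed the vise until crank force (17.8 N at the knob) put the springs at about half travel, then let go and handed the job in at about 34 s. I couldn't see the lower plate or the white case at the end, so their grip is inferred from the crank force. I also viewed 11 pictures, one over the limit of 10.

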